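# Strip the empty core off the label-reel stand

### The job

Of the two label-reel stands, one has run out and carries only a bare cardboard core behind its stop collar. Slide that stand's stop collar off the free end of the bar and set it gently down in the steel tray, then slide the empty core off after it and set it gently down in the tray too, beside the collar rather than on top of it, and let go of both.

Things in the scene. Friction and masses are not known exactly. Their poses are not given: they have to be found in the camera images.
- stand: Run-out grey reel stand, fixed. Origin on the bench under the bar's fixed end, z up. Level steel bar, 14 mm diameter, along its +x, axis 120 mm up, from an upright plate (x -12 to 0, 50 wide, top at 137 mm; disc 44 mm diameter, 6 thick) to a free lipless end at x = 125 mm. The like stand with a full 100 mm white reel is not to be stripped. They swap left/right.
- collar: Stop collar on this bar, nearest its free end: thick aluminium ring, 46 mm outside diameter, 24 mm bore, 24 mm long, about 80 g. Not clamped: it hangs loose, its centre about 5 mm below the bar's axis. Origin: ring centre; its x is the ring's axis, along the bar. Grip it from above across its outside diameter.
- core: Empty reel core: thick cardboard tube, 50 mm outside diameter, 30 mm bore, 50 mm long, about 50 g, hanging loose on the same bar between upright and collar, 10 mm or more short of the collar; its centre about 8 mm below the bar's axis. Origin: tube centre; its x is the tube's axis, along the bar. Grip it from above across its outside diameter.
- tray: Open rectangular steel tray on the bench, fixed, empty at the start: 250 mm along its x, 170 mm along its y, 30 mm high, walls and floor 5 mm thick. Origin: centre of its underside, z up; the floor's upper face is 5 mm above it. Room for both parts side by side along its x.
Not all that is in view belongs to the job. What is shaped like the collar but turquoise is not meant.

How it is judged:
On the way:
1. the collar lies released in the tray while the core is still on the bar (x of collar in the frame of tray between -0.12 and 0.12 m and y of collar in the frame of tray between -0.08 and 0.08 m and z of collar in the frame of tray between 0 and 0.042 m and linear speed of collar below 0.05 m/s and contact force between collar and the fingers below 0.1 N and x of core in the frame of stand between 0 and 0.13 m and y of core in the frame of stand between -0.02 and 0.02 m and z of core in the frame of stand between 0.09 and 0.14 m), for 0.2 s.
At the end, for the whole second after the job is handed in: The collar and the core both lie still and released in the tray, inside its walls (centres within 120 mm along and 80 mm across of the tray's centre), both on the tray's floor and not one on top of the other (centres less than 42 mm above the tray's underside) (x of collar in the frame of tray between -0.12 and 0.12 m and y of collar in the frame of tray between -0.08 and 0.08 m and z of collar in the frame of tray between 0 and 0.042 m and linear speed of each of collar, core below 0.05 m/s and contact force between each of collar, core and the fingers below 0.1 N and x of core in the frame of tray between -0.12 and 0.12 m and y of core in the frame of tray between -0.08 and 0.08 m and z of core in the frame of tray between 0 and 0.042 m); the robot touches nothing.
It fails at once if the collar is dropped instead of set down (falling free at more than 0.8 m/s less than 60 mm above the bench) (linear speed of collar above 0.8 m/s and height (world z) of collar below 0.06 m and contact force between collar and the fingers below 0.1 N).
It fails at once if the core is dropped instead of set down (falling free at more than 0.8 m/s less than 60 mm above the bench) (linear speed of core above 0.8 m/s and height (world z) of core below 0.06 m and contact force between core and the fingers below 0.1 N).
It also fails if it takes over 64 s, if anything falls off the work surface, if the arm or the gripper's body presses on something with over 40 N, if the wrist force passes 120 N, or if a joint passes its speed limit or range.

### The arm

A 6-joint arm with a two-finger parallel gripper is mounted at the origin on the work surface. World frame = base frame: x ahead of the robot, y to its left, z up, the work surface at z = 0. Lengths are in m, angles in rad, forces in N, time in s.
With the tool pointing down it reaches from about 0.3 to 0.95 m from the base axis. Payload 3.1 kg.
Tool frame: the origin (TCP) lies at the very end of the fingers, on their centre line; the grasp point (between the pads) lies 19 mm behind it (r.pinch_z is the distance from the TCP to the grasp point, in m); z points along the fingers, y is the direction in which the jaws open and shut (so a half turn about z gives the same grasp; the last joint's range is limited). The gripper opens to 85 mm and grips with 20 to 120 N. Pads are 22 mm wide; open, the fingers measure 114 mm over their backs; the gripper's body (76 mm by 85 mm) begins 54 mm behind the grasp point. The pads swing forward as they close: fully open they stand 13 mm farther back than shut.
Start: joints at [-1.181, 0.308, 1.634, -0, 1.2, -0.07], TCP at [0.277, -0.56, 0.231] pointing down, gripper open.
Joint ranges: [-3.06, 3.06], [-0.79, 1.96], [0.05, 2.63], [-1.19, 4.34], [0.05, 2.64], [-2.94, 2.94]. Speed limits (rad/s): [2.79, 2.79, 3.14, 3.14, 3.14, 3.14].

### API

Orientations are given as a unit quaternion [w, x, y, z].
In Python, from cell import r gives the robot as it stands. The module is installed in compiled form; this text tells all that it offers.
- The arm moves only by the tool apply_moves, never from a script. Its argument "commands" is a list of rows, each an object of numbers: "x", "y", "z": the shift along the tool's x, y, z in cm; "ax", "ay", "az": the turn, a rotation vector about the tool's x, y, z in degrees. In form: [{"x": .., "y": .., "z": .., "ax": .., "ay": .., "az": ..}, ...]. A call has 1 to 20 rows; each row shifts and turns the commanded pose from where the row before left it, along the tool's axes as they then stand; what a row does not reach is not made up. A row lasts 1/12 s, in which the tool goes at most 41.7 mm and 7.16 degrees, less where a joint would pass 70% of its speed; a pose out of reach is approached as far as the arm can. A call with a gripper value outside its range is refused whole. "jaw" is the opening in per cent of the stroke, from 0 (shut) to 100 (fully open), set as the call begins (left out, the last holds). The fingers move at their own pace and stop on an object; the grip force is fixed at half the most. Time passes only in rows, so rows that do not move let the fingers close. It gives the time, the measured TCP pose, the force and the opening at its end, in the units of the state.
- r.read_state(): the state, without advancing time (a new reading comes with each control period).
- r.grab_frame(name): name is "scene" or "top" or "wrist"; returns the picture (400x640x3 uint8, red, green, blue); there is no depth.
- r.get_calibration(name): a dict with "intrinsics" (3x3 intrinsics, pixels), "R" (3x3) and "t" (3): a world point X has camera coordinates R X + t; the wrist camera has in their place "hand_eye" (4x4, takes a point from camera to tool coordinates, whose origin is the TCP and whose axes are the flange's). Camera axes: x right, y down, z forward; pixel columns grow to the right and rows downward; lengths in m; the calibration is good to about 2 mm. A picture is of the moment at which its call begins: read the wrist's pose just before it. get_calibration takes no time and is no camera call.
- r.job_done(): hands the job in, once; it reports no verdict.
Trained networks look in the newest picture that a camera, given by its name, has taken for a name from the list of things; names that differ only in an ending like _2 or _b are one class to them, and where a whole thing is asked for, a point or a joint stands for the part that bears it (a point fixed in the world has none). Each returns a list of dicts, best first, with "score" (0 to 1); they miss things now and then, are a little off and sometimes report something else, mostly with a low value. They report only what shows in the picture. A call takes as long as a camera call. They do not tell look-alikes from the thing itself.
- r.boxes_of(name, camera): "rect" ([centre column, centre row, width, height] in pixels, round what is visible of it).
- r.regions_of(name, camera): "pixels" (400x640 bool, what is visible of it) and "rect" ([centre column, centre row, width, height] in pixels, round what is visible of it).
The state is a dict: "t": time; "qpos": joint angles; "joint_velocities": joint speeds; "joint_torque": joint torques, N m; "tcp_pos": TCP position; "ee_rot": TCP orientation; "ft_force": force on the tool from outside, world axes, zero at the start; "ft_torque": the same for the moment, N m; "gripper_width": finger opening in m.
Only numpy, scipy, OpenCV 4.12 (cv2) and the standard library are available. Lean on these libraries where they do the work, as an engineer would, in place of code of your own. Each camera call takes 0.05 s, during which the arm holds its last target.

## Working session

There is one attempt and no reset: what is moved stays moved. The work goes in short steps, Python scripts to look and compute and a tool call to move; the robot and the scene stay as the last step left them, time stands still between calls to the robot, and variables do not carry over. Pictures are saved under pics/ and viewed, and the job is handed in when it is done.

Besides the shell and the picture viewer there is one more tool, called after "Emit:" as name([rows], argument=value, ...), one row to a line, values as JSON. apply_moves: Moves the arm, as the interface text tells. Its arguments: {"type":"object","properties":{"commands":{"type":"array","items":{"type":"object","properties":{"x":{"type":"number"},"y":{"type":"number"},"z":{"type":"number"},"ax":{"type":"number"},"ay":{"type":"number"},"az":{"type":"number"}}}},"jaw":{"type":"number"}},"required":["commands"]}

```bash
mkdir -p pics; python3 - <<'E'
from cell import r
import cv2,numpy as np
np.set_printoptions(precision=4,suppress=True)
for c in ("scene","top"):
    f=r.grab_frame(c); cv2.imwrite(f"pics/{c}0.png",f[:,:,::-1])
    k=r.get_calibration(c); print(c,k)
    for n in ("stand","collar","core","tray"):
        for b in r.boxes_of(n,c): print(c,n,round(b["score"],2),np.round(b["rect"],1))
print(r.get_calibration("wrist")); print(r.read_state(), r.pinch_z)
E
```

```text
scene {'intrinsics': array([[389.8508,   0.    , 322.5542],
       [  0.    , 389.8508, 205.8255],
       [  0.    ,   0.    ,   1.    ]]), 'R': array([[-0.1098,  0.9938,  0.0177],
       [ 0.6234,  0.0827, -0.7775],
       [-0.7742, -0.0743, -0.6286]]), 't': array([ 0.0618, -0.2225,  1.3411])}
scene stand 0.6 [232.6 187.4  39.8  54.3]
scene collar 0.9 [221.5 244.3  20.   23.3]
scene collar 0.6 [218.5 192.8  23.6  22.2]
scene core 0.7 [229.1 176.8  23.1  28.5]
scene tray 0.59 [312.1 275.   84.7  98.2]
top {'intrinsics': array([[453.0738,   0.    , 320.3622],
       [  0.    , 453.0738, 187.0776],
       [  0.    ,   0.    ,   1.    ]]), 'R': array([[ 0.0177, -0.9998, -0.0135],
       [-0.9968, -0.0166, -0.0788],
       [ 0.0785,  0.0149, -0.9968]]), 't': array([-0.0001,  0.4741,  1.1566])}
top stand 0.64 [432.9 213.7  22.   22.6]
top stand 0.61 [427.5 208.9  39.3  75.7]
top collar 0.79 [433.2 185.2  19.8  11. ]
top collar 0.57 [418.8 156.8  14.8  17.8]
top tray 0.92 [332.8 138.2  83.  108.5]
{'intrinsics': array([[311.4336,   0.    , 320.8239],
       [  0.    , 311.4336, 195.0349],
       [  0.    ,   0.    ,   1.    ]]), 'hand_eye': array([[ 0.0005, -0.9605, -0.2782,  0.0708],
       [ 1.    ,  0.0005,  0.0002, -0.0003],
       [-0.0001, -0.2782,  0.9605, -0.1419],
       [ 0.    ,  0.    ,  0.    ,  1.    ]])}
{'t': 0.5, 'qpos': array([-1.1807,  0.3081,  1.6339,  0.    ,  1.1997, -0.0696]), 'joint_velocities': array([-0.0004, -0.0011, -0.0008,  0.    ,  0.0028,  0.0006]), 'joint_torque': array([ -0.0006, -41.481 , -27.6722,  -0.0002,   0.0024,   0.    ]), 'tcp_pos': array([ 0.2773, -0.5601,  0.2312]), 'ee_rot': array([-0.0001,  0.9737,  0.2278, -0.    ]), 'ft_force': array([ 0.4225,  0.8625, -0.4756]), 'ft_torque': array([-0.0251,  0.0157,  0.0436]), 'gripper_width': 0.08530696936468803} 0.0187
```

View pics/scene0.png

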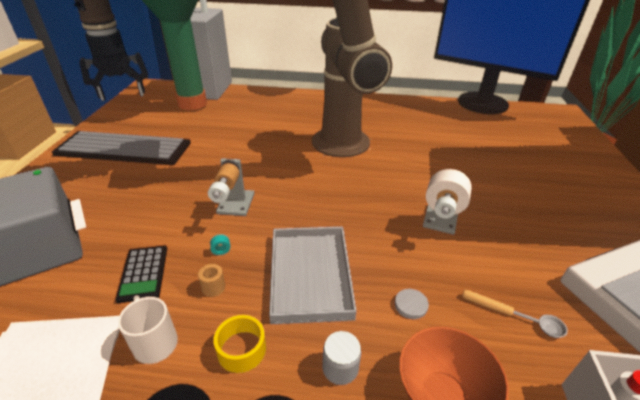

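View pics/top0.png

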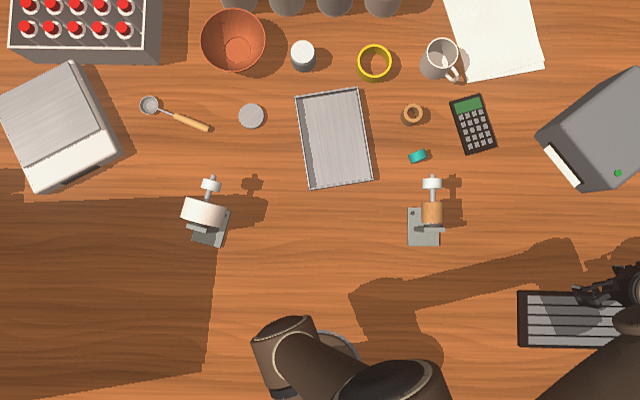

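```bash
python3 - <<'E'
import cv2
a=cv2.imread("pics/scene0.png")[140:340,150:400]; b=cv2.imread("pics/top0.png")[70:270,270:500]
cv2.imwrite("pics/sc.png",cv2.resize(a,None,fx=3,fy=3,interpolation=2)); cv2.imwrite("pics/tc.png",cv2.resize(b,None,fx=3,fy=3,interpolation=2))
E
```

```text
(no output)
```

View pics/sc.png

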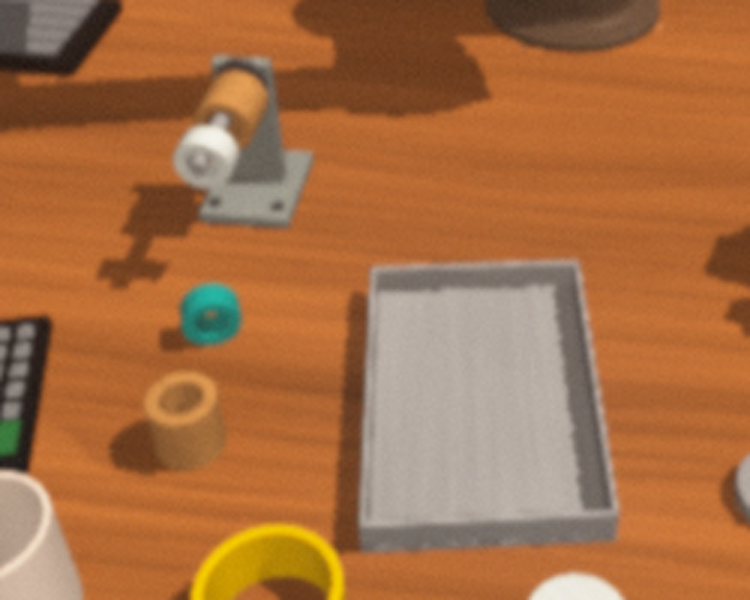

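View pics/tc.png

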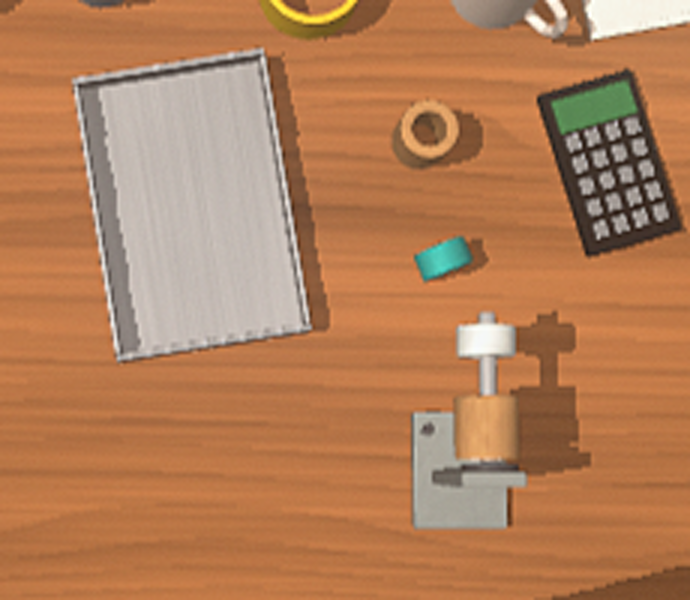

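Candidates seen in the top view:
- Collar on the run-out stand at (432,183), silvery-white, with a cardboard core behind it at (432,212). I choose this pair.
- Turquoise ring at (418,157), a decoy.
- Collar of the full-reel stand at (211,185), not to be touched.
- Loose cardboard tube standing on the bench at (413,114), not on the bar.

The close crop confirms the choice. Next I measure.

```bash
cat > h.py <<'E'
from cell import r
import cv2,numpy as np
from scipy.spatial.transform import Rotation as Ro
np.set_printoptions(precision=4,suppress=True)
K={c:r.get_calibration(c) for c in("scene","top")}
def onz(c,uv,z):
    k=K[c]; d=k["R"].T@np.linalg.inv(k["intrinsics"])@np.array([*uv,1.]); o=-k["R"].T@k["t"]
    return o+d*(z-o[2])/d[2]
def proj(c,X):
    k=K[c]; p=k["intrinsics"]@(k["R"]@np.asarray(X,float)+k["t"]); return p[:2]/p[2]
def wristproj(X,st):
    k=r.get_calibration("wrist"); w,x,y,z=st["ee_rot"]; M=Ro.from_quat([x,y,z,w]).as_matrix()
    T=np.asarray(k["hand_eye"]); p=np.linalg.inv(T)@np.array([*(M.T@(np.asarray(X)-st["tcp_pos"])),1])
    p=k["intrinsics"]@p[:3]; return p[:2]/p[2]
E
python3 - <<'E'
from h import *
c=lambda u,v:(270+u/3,70+v/3)
print("tip",onz("top",c(487,313),.12))
for n,p,z in (("colL",(457,341),.115),("colR",(516,341),.115),("colfront",(487,326),.138),("colback",(487,357),.138),
 ("coreL",(454,428),.112),("coreR",(520,428),.112),("coref",(487,395),.137),("coreb",(487,461),.137),("discL",(461,467),.12),("plateL",(433,477),.137),("plateR",(526,477),.137),
 ("t1",(73,80),.03),("t2",(265,49),.03),("t3",(312,329),.03),("t4",(118,361),.03)):
    print(n,onz("top",c(*p),z))
s=lambda u,v:(150+u/3,140+v/3)
print("scene tip",onz("scene",s(200,160),.12))
for p in ((371,268),(579,260),(617,515),(360,525)): print(onz("scene",s(*p),.03))
E
```

```text
tip [ 0.5007 -0.258   0.12  ]
colL [ 0.4786 -0.2354  0.115 ]
colR [ 0.4794 -0.282   0.115 ]
colfront [ 0.4886 -0.2538  0.138 ]
colback [ 0.4645 -0.2537  0.138 ]
coreL [ 0.4099 -0.2337  0.112 ]
coreR [ 0.4108 -0.2856  0.112 ]
coref [ 0.4351 -0.2539  0.137 ]
coreb [ 0.3843 -0.2538  0.137 ]
discL [ 0.3793 -0.2375  0.12  ]
plateL [ 0.3713 -0.2124  0.137 ]
plateR [ 0.3725 -0.2837  0.137 ]
t1 [0.7089 0.08   0.03  ]
t2 [ 0.7387 -0.0866  0.03  ]
t3 [ 0.4945 -0.1296  0.03  ]
t4 [0.4643 0.036  0.03  ]
scene tip [ 0.4942 -0.2563  0.12  ]
[ 0.5022 -0.1262  0.03  ]
[0.4709 0.0396 0.03  ]
[0.7155 0.0814 0.03  ]
[ 0.7435 -0.0828  0.03  ]
```

Measured sizes match the description: collar 46 × 24 mm, core 50 mm long. Bar runs along world +x, with collar centre near (0.4765, −0.258, 0.115) and core near (0.410, −0.259, 0.112). Tray centre is near (0.604, −0.0235), turned about 10°. I move above the collar and look with the wrist camera.

Emit:
apply_moves([
  {"x": 2.6,"y": -1.52},
  {"x": 2.6,"y": -1.52},
  {"x": 2.6,"y": -1.52},
  {"x": 2.6,"y": -1.52},
  {"x": 2.6,"y": -1.52},
  {"x": 2.6,"y": -1.52},
  {"x": 2.6,"y": -1.52},
  {"x": 2.6,"y": -1.52},
  {"x": 2.6,"y": -1.52},
  {"x": 2.6,"y": -1.52},
  {"x": 2.6,"y": -1.52},
  {"x": 2.6,"y": -1.52},
  {"az": 6.5},
  {"az": 6.5},
  {"az": 6.5},
  {"az": 6.5},
  {},
  {},
], jaw=100)

```text
invalid input
```

```bash
python3 - <<'E'
from h import *
st=r.read_state(); f=r.grab_frame("wrist")[:,:,::-1].copy()
print(st["tcp_pos"],st["ee_rot"],st["qpos"])
for n in("collar","core"):
  for b in r.boxes_of(n,"wrist"): print(n,b)
for X in ((.4765,-.258,.115),(.410,-.259,.112),(.5007,-.258,.12),(.4885,-.235,.115),(.4885,-.281,.115),(.435,-.234,.112),(.435,-.284,.112)):
  p=wristproj(X,st); print(X,p); cv2.circle(f,tuple(int(round(v)) for v in p),3,(0,255,0),1)
cv2.imwrite("pics/w1.png",f)
E
```

```text
[ 0.2773 -0.5601  0.2312] [-0.0001  0.9737  0.2278 -0.    ] [-1.1807  0.3081  1.6339  0.      1.1997 -0.0696]
(0.4765, -0.258, 0.115) [   7.2972 -329.1765]
(0.41, -0.259, 0.112) [  -6.5848 -189.5304]
(0.5007, -0.258, 0.12) [   7.0031 -398.2694]
(0.4885, -0.235, 0.115) [ -30.3777 -382.5426]
(0.4885, -0.281, 0.115) [  51.7863 -330.5031]
(0.435, -0.234, 0.112) [ -40.9929 -260.7993]
(0.435, -0.284, 0.112) [  41.1308 -212.8098]
```

View pics/w1.png

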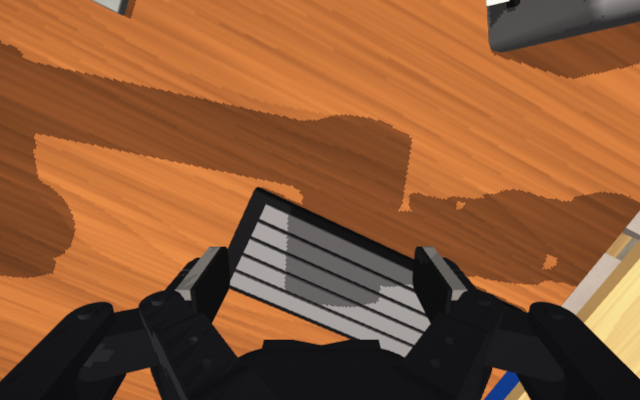

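The move was refused and the arm has not moved; the wrist view still shows the keyboard. I retry with every field given.

Emit:
apply_moves([
  {"x": 2.6,"y": -1.52,"z": 0,"ax": 0,"ay": 0,"az": 0},
  {"x": 2.6,"y": -1.52,"z": 0,"ax": 0,"ay": 0,"az": 0},
  {"x": 2.6,"y": -1.52,"z": 0,"ax": 0,"ay": 0,"az": 0},
  {"x": 2.6,"y": -1.52,"z": 0,"ax": 0,"ay": 0,"az": 0},
  {"x": 2.6,"y": -1.52,"z": 0,"ax": 0,"ay": 0,"az": 0},
  {"x": 2.6,"y": -1.52,"z": 0,"ax": 0,"ay": 0,"az": 0},
  {"x": 2.6,"y": -1.52,"z": 0,"ax": 0,"ay": 0,"az": 0},
  {"x": 2.6,"y": -1.52,"z": 0,"ax": 0,"ay": 0,"az": 0},
  {"x": 2.6,"y": -1.52,"z": 0,"ax": 0,"ay": 0,"az": 0},
  {"x": 2.6,"y": -1.52,"z": 0,"ax": 0,"ay": 0,"az": 0},
  {"x": 2.6,"y": -1.52,"z": 0,"ax": 0,"ay": 0,"az": 0},
  {"x": 2.6,"y": -1.52,"z": 0,"ax": 0,"ay": 0,"az": 0},
  {"x": 0,"y": 0,"z": 0,"ax": 0,"ay": 0,"az": 6.5},
  {"x": 0,"y": 0,"z": 0,"ax": 0,"ay": 0,"az": 6.5},
  {"x": 0,"y": 0,"z": 0,"ax": 0,"ay": 0,"az": 6.5},
  {"x": 0,"y": 0,"z": 0,"ax": 0,"ay": 0,"az": 6.5},
  {"x": 0,"y": 0,"z": 0,"ax": 0,"ay": 0,"az": 0},
  {"x": 0,"y": 0,"z": 0,"ax": 0,"ay": 0,"az": 0},
], jaw=100)

```text
t: 2.15
tcp_pos: [0.4761, -0.2582, 0.2314]
ee_rot: [0.0, 1.0, 0.004, 0.0]
ft_force: [-0.3, -0.5, -0.2]
gripper_width: 0.0851
```

```bash
cat > w.py <<'E'
from h import *
import sys
st=r.read_state(); f=r.grab_frame("wrist")[:,:,::-1].copy()
print(st["t"],st["tcp_pos"],st["ee_rot"],st["qpos"])
for n in("collar","core"):
  for b in r.boxes_of(n,"wrist"): print(n,b)
for X in ((.4765,-.258,.115),(.410,-.259,.112),(.5007,-.258,.12),(.4885,-.235,.115),(.4885,-.281,.115),(.435,-.234,.112),(.435,-.284,.112)):
  p=wristproj(X,st); print(X,p); cv2.circle(f,tuple(int(round(v)) for v in p),3,(0,255,0),1)
cv2.imwrite(sys.argv[1],f)
E
python3 w.py pics/w2.png
```

```text
2.15 [ 0.4761 -0.2582  0.2314] [0.0001 1.     0.0045 0.0001] [-0.5774  0.1477  1.8308  0.      1.1629  0.9845]
collar {'rect': [320.2, 186.6, 55.8, 38.1], 'score': 0.96}
collar {'rect': [306.4, 91.4, 46.3, 34.4], 'score': 0.92}
core {'rect': [319.1, 261.6, 57.2, 72.9], 'score': 0.61}
(0.4765, -0.258, 0.115) [320.9567 189.9225]
(0.41, -0.259, 0.112) [321.3475 258.246 ]
(0.5007, -0.258, 0.12) [321.2398 163.1145]
(0.4885, -0.235, 0.115) [293.9834 176.0235]
(0.4885, -0.281, 0.115) [348.1891 176.5265]
(0.435, -0.234, 0.112) [294.0111 233.0447]
(0.435, -0.284, 0.112) [349.2197 233.5323]
```

View pics/w2.png

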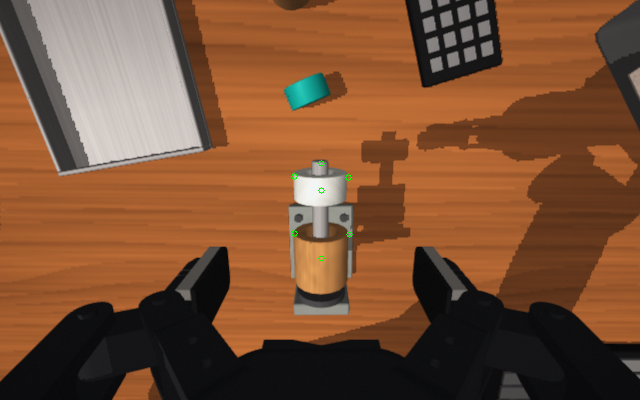

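The wrist view shows the white collar at (320,187) and the core at (319,262). My projected points lie on them to within 1–2 px, and turquoise is at (306,91). I descend and close.

Emit:
apply_moves([
  {"x": 0,"y": 0,"z": 3,"ax": 0,"ay": 0,"az": 0},
  {"x": 0,"y": 0,"z": 3,"ax": 0,"ay": 0,"az": 0},
  {"x": 0,"y": 0,"z": 3,"ax": 0,"ay": 0,"az": 0},
  {"x": 0,"y": 0,"z": 2,"ax": 0,"ay": 0,"az": 0},
  {"x": 0,"y": 0,"z": 1.5,"ax": 0,"ay": 0,"az": 0},
  {"x": 0,"y": 0,"z": 1.1,"ax": 0,"ay": 0,"az": 0},
  {"x": 0,"y": 0,"z": 0,"ax": 0,"ay": 0,"az": 0},
  {"x": 0,"y": 0,"z": 0,"ax": 0,"ay": 0,"az": 0},
])

```text
t: 2.97
tcp_pos: [0.4759, -0.2582, 0.0951]
ee_rot: [-0.0, 1.0, 0.003, -0.0]
ft_force: [0.2, -0.1, 0.8]
gripper_width: 0.0851
```

Emit:
apply_moves([
  {"x": 0,"y": 0,"z": 0,"ax": 0,"ay": 0,"az": 0},
  {"x": 0,"y": 0,"z": 0,"ax": 0,"ay": 0,"az": 0},
  {"x": 0,"y": 0,"z": 0,"ax": 0,"ay": 0,"az": 0},
  {"x": 0,"y": 0,"z": 0,"ax": 0,"ay": 0,"az": 0},
  {"x": 0,"y": 0,"z": 0,"ax": 0,"ay": 0,"az": 0},
  {"x": 0,"y": 0,"z": 0,"ax": 0,"ay": 0,"az": 0},
  {"x": 0,"y": 0,"z": 0,"ax": 0,"ay": 0,"az": 0},
  {"x": 0,"y": 0,"z": 0,"ax": 0,"ay": 0,"az": 0},
  {"x": 0,"y": 0,"z": 0,"ax": 0,"ay": 0,"az": 0},
  {"x": 0,"y": 0,"z": 0,"ax": 0,"ay": 0,"az": 0},
  {"x": 0,"y": 0,"z": 0,"ax": 0,"ay": 0,"az": 0},
  {"x": 0,"y": 0,"z": 0,"ax": 0,"ay": 0,"az": 0},
], jaw=0)

```text
t: 3.97
tcp_pos: [0.477, -0.2588, 0.097]
ee_rot: [0.001, 1.0, 0.003, 0.001]
ft_force: [-1.1, 1.0, 5.2]
gripper_width: 0.0444
```

```bash
python3 w.py pics/w3.png | head -3; python3 - <<'E'
from h import *
f=r.grab_frame("scene")[:,:,::-1][120:280,140:340]; cv2.imwrite("pics/s3.png",cv2.resize(f,None,fx=3.5,fy=3.5))
E
```

```text
3.9667 [ 0.477  -0.2588  0.097 ] [0.0007 1.     0.0031 0.0011] [-0.5774  0.3207  1.9248  0.      0.8934  0.9873]
collar {'rect': [296.4, 87.0, 76.0, 62.2], 'score': 0.84}
collar {'rect': [318.9, 268.9, 104.5, 95.9], 'score': 0.55}
```

View pics/w3.png

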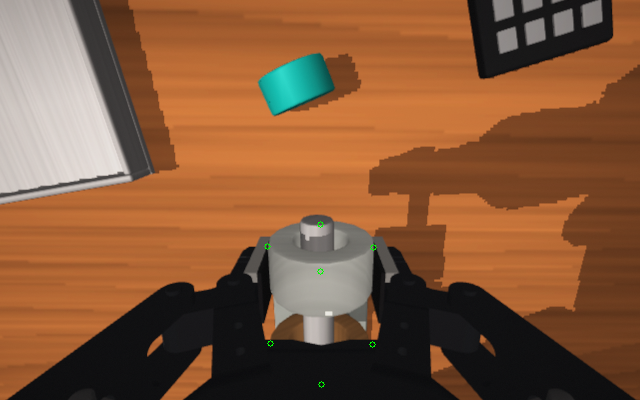

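View pics/s3.png

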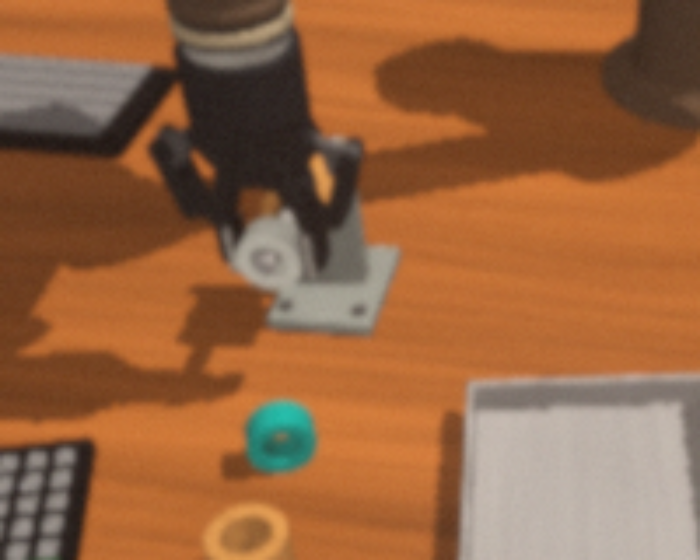

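The grip is on: opening 44 mm, collar held between the pads, bar visible in the bore at (318,232). I lift 4 mm to centre the bore on the bar, then slide along +x.

Emit:
apply_moves([
  {"x": 0,"y": 0,"z": -0.2,"ax": 0,"ay": 0,"az": 0},
  {"x": 0,"y": 0,"z": -0.2,"ax": 0,"ay": 0,"az": 0},
  {"x": 0,"y": 0,"z": 0,"ax": 0,"ay": 0,"az": 0},
  {"x": 0,"y": 0,"z": 0,"ax": 0,"ay": 0,"az": 0},
])

```text
t: 4.5
tcp_pos: [0.4758, -0.2581, 0.0991]
ee_rot: [-0.0, 1.0, 0.003, -0.0]
ft_force: [-1.1, -0.6, -0.1]
gripper_width: 0.0447
```

Emit:
apply_moves([
  {"x": 0.4,"y": 0,"z": 0,"ax": 0,"ay": 0,"az": 0},
  {"x": 0.7,"y": 0,"z": 0,"ax": 0,"ay": 0,"az": 0},
  {"x": 0.8,"y": 0,"z": 0,"ax": 0,"ay": 0,"az": 0},
  {"x": 0.8,"y": 0,"z": 0,"ax": 0,"ay": 0,"az": 0},
  {"x": 0,"y": 0,"z": 0,"ax": 0,"ay": 0,"az": 0},
])

```text
t: 4.92
tcp_pos: [0.5054, -0.2584, 0.0996]
ee_rot: [0.001, 1.0, 0.003, 0.001]
ft_force: [0.5, -1.3, -1.2]
gripper_width: 0.0443
```

Emit:
apply_moves([
  {"x": 1,"y": 0,"z": 0,"ax": 0,"ay": 0,"az": 0},
  {"x": 1,"y": 0,"z": 0,"ax": 0,"ay": 0,"az": 0},
  {"x": 2,"y": 0,"z": 0,"ax": 0,"ay": 0,"az": 0},
  {"x": 1.2,"y": -1,"z": 0,"ax": 0,"ay": 0,"az": 0},
  {"x": 1.3,"y": -2.3,"z": 0,"ax": 0,"ay": 0,"az": 0},
  {"x": 1.3,"y": -2.6,"z": 0,"ax": 0,"ay": 0,"az": 0},
  {"x": 1.3,"y": -2.6,"z": 0,"ax": 0,"ay": 0,"az": 0},
  {"x": 1.3,"y": -2.6,"z": 0,"ax": 0,"ay": 0,"az": 0},
  {"x": 1.3,"y": -2.6,"z": 0,"ax": 0,"ay": 0,"az": 0},
  {"x": 1.3,"y": -2.6,"z": 0,"ax": 0,"ay": 0,"az": 0},
  {"x": 1.3,"y": -2.6,"z": 0,"ax": 0,"ay": 0,"az": 0},
  {"x": 1.0,"y": -2.6,"z": 0,"ax": 0,"ay": 0,"az": 0},
  {"x": 0.5,"y": -1.8,"z": 0,"ax": 0,"ay": 0,"az": 0},
  {"x": 0,"y": -1.2,"z": 0,"ax": 0,"ay": 0,"az": 0},
  {"x": 0,"y": 0,"z": 0,"ax": 0,"ay": 0,"az": -4.8},
  {"x": 0,"y": 0,"z": 0,"ax": 0,"ay": 0,"az": -4.8},
  {"x": 0,"y": 0,"z": 0,"ax": 0,"ay": 0,"az": 0},
  {"x": 0,"y": 0,"z": 0,"ax": 0,"ay": 0,"az": 0},
])

```text
t: 6.42
tcp_pos: [0.6592, -0.0119, 0.0991]
ee_rot: [-0.0, 0.996, 0.086, -0.0]
ft_force: [0.2, 0.3, 0.1]
gripper_width: 0.0445
```

```bash
cat > look.py <<'E'
from h import *
import sys
st=r.read_state(); print(st["t"],st["tcp_pos"],st["ee_rot"],st["ft_force"],st["gripper_width"])
n=sys.argv[1]
a=r.grab_frame("wrist")[:,:,::-1].copy()
cx,cy,yaw=.604,-.0235,np.radians(10)
for lx,ly in ((125,85),(125,-85),(-125,-85),(-125,85),(0,0)):
    X=(cx+(lx*np.cos(yaw)-ly*np.sin(yaw))/1e3,cy+(lx*np.sin(yaw)+ly*np.cos(yaw))/1e3,.03); cv2.circle(a,tuple(int(round(v)) for v in wristproj(X,st)),3,(0,255,0),1)
b=r.grab_frame("scene")[:,:,::-1][130:345,170:420]; b=cv2.resize(b,None,fx=1.8,fy=1.8)
c=r.grab_frame("top")[:,:,::-1][60:260,270:480]; c=cv2.resize(c,None,fx=1.6,fy=1.6)
o=np.zeros((400,640+10),np.uint8)
cv2.imwrite(f"pics/{n}w.png",a); 
h=max(b.shape[0],c.shape[0]); pad=lambda m:np.vstack([m,np.zeros((h-m.shape[0],m.shape[1],3),np.uint8)])
cv2.imwrite(f"pics/{n}s.png",np.hstack([pad(b),pad(c)])[:, :800])
E
python3 look.py p1
```

```text
6.4167 [ 0.6592 -0.0119  0.0991] [-0.      0.9963  0.0857 -0.0003] [0.2182 0.3407 0.0789] 0.04453044732841975
```

View pics/p1w.png

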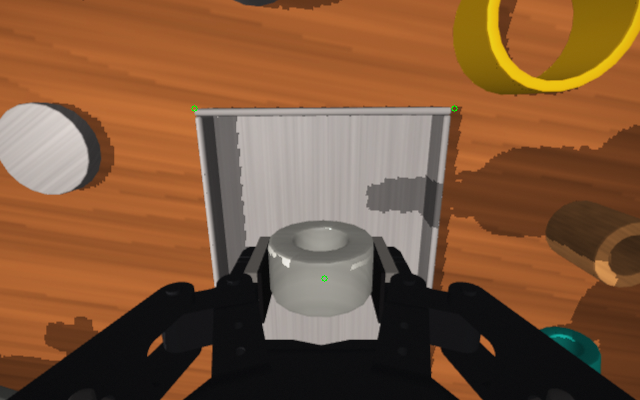

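View pics/p1s.png

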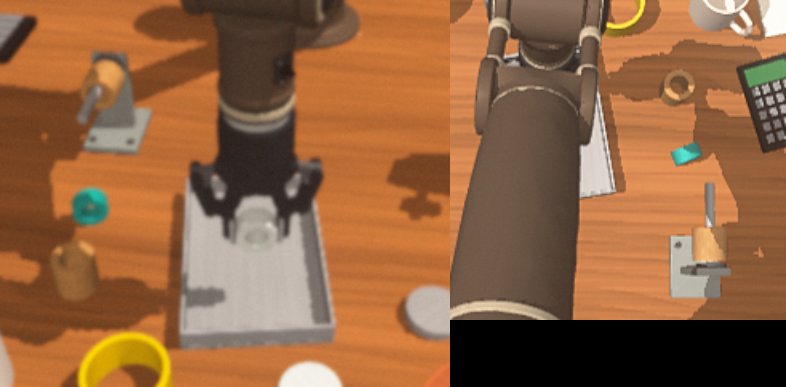

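The tray corners fit my model, and the collar is held level above the floor at (322,270). Core is still on the bar. I lower it.

Emit:
apply_moves([
  {"x": 0,"y": 0,"z": 2,"ax": 0,"ay": 0,"az": 0},
  {"x": 0,"y": 0,"z": 2,"ax": 0,"ay": 0,"az": 0},
  {"x": 0,"y": 0,"z": 2,"ax": 0,"ay": 0,"az": 0},
  {"x": 0,"y": 0,"z": 1.2,"ax": 0,"ay": 0,"az": 0},
  {"x": 0,"y": 0,"z": 0.6,"ax": 0,"ay": 0,"az": 0},
  {"x": 0,"y": 0,"z": 0.4,"ax": 0,"ay": 0,"az": 0},
  {"x": 0,"y": 0,"z": 0,"ax": 0,"ay": 0,"az": 0},
  {"x": 0,"y": 0,"z": 0,"ax": 0,"ay": 0,"az": 0},
])

```text
t: 7.23
tcp_pos: [0.6603, -0.0122, 0.0181]
ee_rot: [0.0, 0.996, 0.087, 0.001]
ft_force: [0.1, 0.0, -1.1]
gripper_width: 0.0445
```

Emit:
apply_moves([
  {"x": 0,"y": 0,"z": 0.2,"ax": 0,"ay": 0,"az": 0},
  {"x": 0,"y": 0,"z": 0.2,"ax": 0,"ay": 0,"az": 0},
  {"x": 0,"y": 0,"z": 0,"ax": 0,"ay": 0,"az": 0},
])

```text
t: 7.48
tcp_pos: [0.6598, -0.0121, 0.0137]
ee_rot: [0.0, 0.996, 0.087, 0.0]
ft_force: [-0.2, 0.8, -0.5]
gripper_width: 0.0446
```

Emit:
apply_moves([
  {"x": 0,"y": 0,"z": 0.1,"ax": 0,"ay": 0,"az": 0},
  {"x": 0,"y": 0,"z": 0.1,"ax": 0,"ay": 0,"az": 0},
  {"x": 0,"y": 0,"z": 0,"ax": 0,"ay": 0,"az": 0},
])

```text
t: 7.73
tcp_pos: [0.6594, -0.012, 0.0112]
ee_rot: [-0.0, 0.996, 0.087, -0.0]
ft_force: [-0.8, 0.1, -0.7]
gripper_width: 0.0448
```

Emit:
apply_moves([
  {"x": 0,"y": 0,"z": 0.1,"ax": 0,"ay": 0,"az": 0},
  {"x": 0,"y": 0,"z": 0,"ax": 0,"ay": 0,"az": 0},
])

```text
t: 7.9
tcp_pos: [0.6594, -0.0121, 0.0101]
ee_rot: [-0.0, 0.996, 0.087, -0.0]
ft_force: [-0.6, 0.1, -1.0]
gripper_width: 0.045
```

Emit:
apply_moves([
  {"x": 0,"y": 0,"z": 0.1,"ax": 0,"ay": 0,"az": 0},
  {"x": 0,"y": 0,"z": 0,"ax": 0,"ay": 0,"az": 0},
])

```text
t: 8.07
tcp_pos: [0.6596, -0.0121, 0.0097]
ee_rot: [-0.0, 0.996, 0.087, -0.0]
ft_force: [-0.6, -0.7, 2.0]
gripper_width: 0.0446
```

Emit:
apply_moves([
  {"x": 0,"y": 0,"z": 0.1,"ax": 0,"ay": 0,"az": 0},
  {"x": 0,"y": 0,"z": 0,"ax": 0,"ay": 0,"az": 0},
])

```text
t: 8.23
tcp_pos: [0.6597, -0.0121, 0.0097]
ee_rot: [-0.0, 0.996, 0.087, -0.0]
ft_force: [-2.8, -0.2, 7.5]
gripper_width: 0.0445
```

```bash
python3 look.py p2
```

```text
8.2333 [ 0.6597 -0.0121  0.0097] [-0.      0.9962  0.0867 -0.0002] [-2.8268 -0.2234  7.4954] 0.044500340163871895
```

View pics/p2w.png

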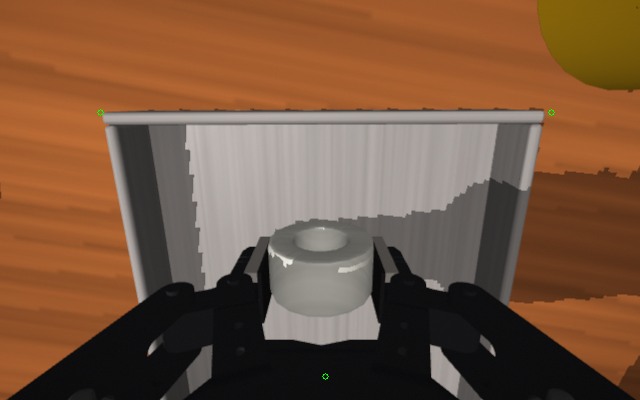

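Floor contact felt (7.5 N up at TCP z 9.7 mm). I ease 1 mm, release, wait, then lift.

Emit:
apply_moves([
  {"x": 0,"y": 0,"z": -0.1,"ax": 0,"ay": 0,"az": 0},
  {"x": 0,"y": 0,"z": 0,"ax": 0,"ay": 0,"az": 0},
])

```text
t: 8.55
tcp_pos: [0.6599, -0.0121, 0.0097]
ee_rot: [0.0, 0.996, 0.087, 0.001]
ft_force: [-0.4, 0.2, 3.7]
gripper_width: 0.0447
```

Emit:
apply_moves([
  {"x": 0,"y": 0,"z": 0,"ax": 0,"ay": 0,"az": 0},
  {"x": 0,"y": 0,"z": 0,"ax": 0,"ay": 0,"az": 0},
  {"x": 0,"y": 0,"z": 0,"ax": 0,"ay": 0,"az": 0},
  {"x": 0,"y": 0,"z": 0,"ax": 0,"ay": 0,"az": 0},
  {"x": 0,"y": 0,"z": 0,"ax": 0,"ay": 0,"az": 0},
  {"x": 0,"y": 0,"z": 0,"ax": 0,"ay": 0,"az": 0},
  {"x": 0,"y": 0,"z": 0,"ax": 0,"ay": 0,"az": 0},
  {"x": 0,"y": 0,"z": 0,"ax": 0,"ay": 0,"az": 0},
], jaw=75)

```text
t: 9.22
tcp_pos: [0.6595, -0.0121, 0.0092]
ee_rot: [-0.0, 0.996, 0.087, 0.0]
ft_force: [-0.6, -0.4, 0.1]
gripper_width: 0.0638
```

Emit:
apply_moves([
  {"x": 0,"y": 0,"z": -0.5,"ax": 0,"ay": 0,"az": 0},
  {"x": 0,"y": 0,"z": -1,"ax": 0,"ay": 0,"az": 0},
  {"x": 0,"y": 0,"z": -2,"ax": 0,"ay": 0,"az": 0},
  {"x": 0,"y": 0,"z": -3,"ax": 0,"ay": 0,"az": 0},
  {"x": 0,"y": 0,"z": -3,"ax": 0,"ay": 0,"az": 0},
  {"x": 0,"y": 0,"z": -3,"ax": 0,"ay": 0,"az": 0},
  {"x": 0,"y": 0,"z": -3,"ax": 0,"ay": 0,"az": 0},
  {"x": 0,"y": 0,"z": -3,"ax": 0,"ay": 0,"az": 0},
  {"x": 0,"y": 0,"z": 0,"ax": 0,"ay": 0,"az": 0},
  {"x": 0,"y": 0,"z": 0,"ax": 0,"ay": 0,"az": 0},
])

```text
t: 10.05
tcp_pos: [0.6618, -0.0123, 0.1989]
ee_rot: [0.001, 0.996, 0.087, 0.004]
ft_force: [0.6, 0.3, -0.4]
gripper_width: 0.0637
```

```bash
python3 look.py p3
```

```text
10.05 [ 0.6618 -0.0123  0.1989] [0.0007 0.9962 0.0867 0.0038] [ 0.637   0.2631 -0.4129] 0.06365388946534425
```

View pics/p3w.png

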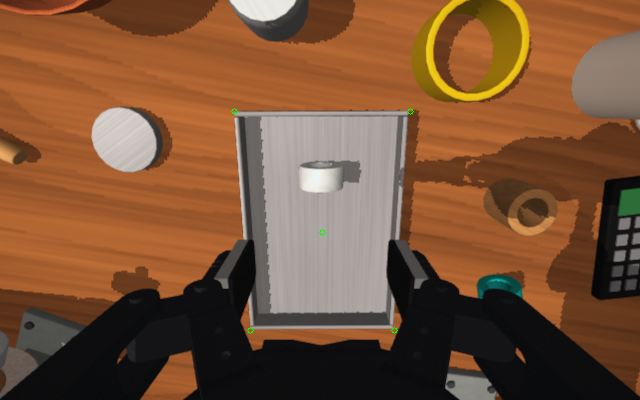

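View pics/p3s.png

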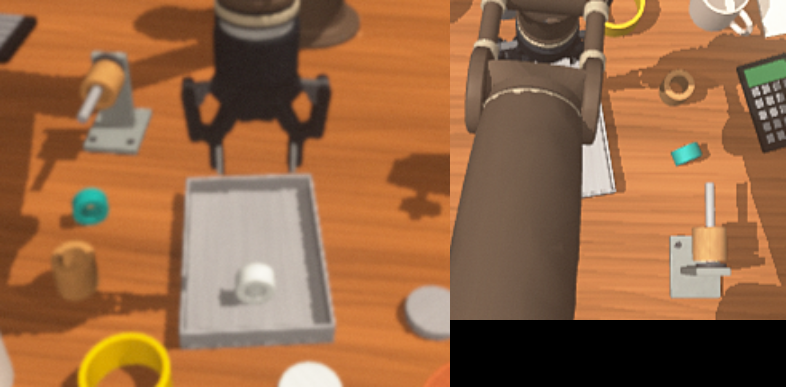

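Collar lies released in the tray at wrist (321,177), and the core is still on the bar. Now I go over the core.

Emit:
apply_moves([
  {"x": 0,"y": 0,"z": 0,"ax": 0,"ay": 0,"az": 4.8},
  {"x": 0,"y": 0,"z": 0,"ax": 0,"ay": 0,"az": 4.8},
  {"x": -2.5,"y": 2.47,"z": 0,"ax": 0,"ay": 0,"az": 0},
  {"x": -2.5,"y": 2.47,"z": 0,"ax": 0,"ay": 0,"az": 0},
  {"x": -2.5,"y": 2.47,"z": 0,"ax": 0,"ay": 0,"az": 0},
  {"x": -2.5,"y": 2.47,"z": 0,"ax": 0,"ay": 0,"az": 0},
  {"x": -2.5,"y": 2.47,"z": 0,"ax": 0,"ay": 0,"az": 0},
  {"x": -2.5,"y": 2.47,"z": 0,"ax": 0,"ay": 0,"az": 0},
  {"x": -2.5,"y": 2.47,"z": 0,"ax": 0,"ay": 0,"az": 0},
  {"x": -2.5,"y": 2.47,"z": 0,"ax": 0,"ay": 0,"az": 0},
  {"x": -2.5,"y": 2.47,"z": 0,"ax": 0,"ay": 0,"az": 0},
  {"x": -2.5,"y": 2.47,"z": 0,"ax": 0,"ay": 0,"az": 0},
  {"x": 0,"y": 0,"z": 0,"ax": 0,"ay": 0,"az": 0},
  {"x": 0,"y": 0,"z": 0,"ax": 0,"ay": 0,"az": 0},
], jaw=100)

```text
t: 11.37
tcp_pos: [0.409, -0.2609, 0.1927]
ee_rot: [-0.001, 1.0, 0.001, -0.001]
ft_force: [0.2, -0.1, 0.6]
gripper_width: 0.0852
```

```bash
python3 w.py pics/w4.png
```

```text
11.3667 [ 0.409  -0.2609  0.1927] [-0.0012  1.      0.001  -0.0012] [-0.6579  0.0827  1.9884  0.0004  1.0739  0.9108]
collar {'rect': [303.3, 18.6, 55.6, 33.7], 'score': 0.86}
core {'rect': [316.1, 204.8, 73.6, 84.1], 'score': 0.94}
(0.4765, -0.258, 0.115) [317.4997 109.3212]
(0.41, -0.259, 0.112) [318.9313 201.3917]
(0.5007, -0.258, 0.12) [317.3808  70.3666]
(0.4885, -0.235, 0.115) [283.095   90.6196]
(0.4885, -0.281, 0.115) [351.9002  90.7935]
(0.435, -0.234, 0.112) [284.5304 168.435 ]
(0.435, -0.284, 0.112) [353.4005 168.6402]
```

View pics/w4.png

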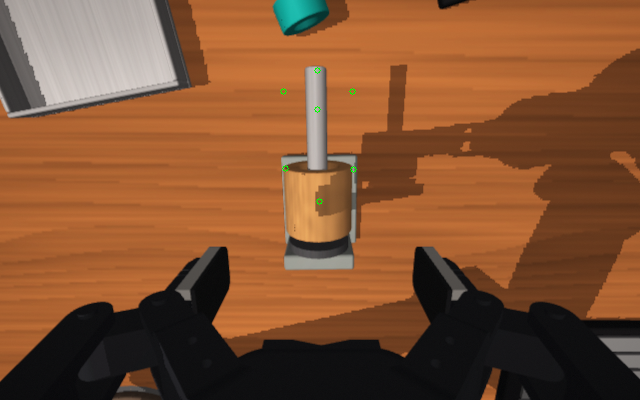

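Core at (316,205), matching the prediction within about 2 px. I shift 2.5 mm toward the bar line, descend 9.9 cm, and close.

Emit:
apply_moves([
  {"x": 0.1,"y": -0.25,"z": 0,"ax": 0,"ay": 0,"az": 0},
  {"x": 0,"y": 0,"z": 2,"ax": 0,"ay": 0,"az": 0},
  {"x": 0,"y": 0,"z": 2,"ax": 0,"ay": 0,"az": 0},
  {"x": 0,"y": 0,"z": 2,"ax": 0,"ay": 0,"az": 0},
  {"x": 0,"y": 0,"z": 2,"ax": 0,"ay": 0,"az": 0},
  {"x": 0,"y": 0,"z": 1.2,"ax": 0,"ay": 0,"az": 0},
  {"x": 0,"y": 0,"z": 0.6,"ax": 0,"ay": 0,"az": 0},
  {"x": 0,"y": 0,"z": 0,"ax": 0,"ay": 0,"az": 0},
  {"x": 0,"y": 0,"z": 0,"ax": 0,"ay": 0,"az": 0},
])

```text
t: 12.27
tcp_pos: [0.4126, -0.2576, 0.0964]
ee_rot: [-0.0, 1.0, 0.004, -0.0]
ft_force: [-0.9, -0.7, 0.3]
gripper_width: 0.0854
```

Emit:
apply_moves([
  {"x": 0,"y": 0,"z": 0,"ax": 0,"ay": 0,"az": 0},
  {"x": 0,"y": 0,"z": 0,"ax": 0,"ay": 0,"az": 0},
  {"x": 0,"y": 0,"z": 0,"ax": 0,"ay": 0,"az": 0},
  {"x": 0,"y": 0,"z": 0,"ax": 0,"ay": 0,"az": 0},
  {"x": 0,"y": 0,"z": 0,"ax": 0,"ay": 0,"az": 0},
  {"x": 0,"y": 0,"z": 0,"ax": 0,"ay": 0,"az": 0},
  {"x": 0,"y": 0,"z": 0,"ax": 0,"ay": 0,"az": 0},
  {"x": 0,"y": 0,"z": 0,"ax": 0,"ay": 0,"az": 0},
  {"x": 0,"y": 0,"z": 0,"ax": 0,"ay": 0,"az": 0},
  {"x": 0,"y": 0,"z": 0,"ax": 0,"ay": 0,"az": 0},
], jaw=0)

```text
t: 13.1
tcp_pos: [0.413, -0.2588, 0.0979]
ee_rot: [0.001, 1.0, 0.003, 0.001]
ft_force: [-0.5, 0.6, 5.8]
gripper_width: 0.0488
```

Emit:
apply_moves([
  {"x": 0,"y": 0,"z": -0.3,"ax": 0,"ay": 0,"az": 0},
  {"x": 0,"y": 0,"z": -0.3,"ax": 0,"ay": 0,"az": 0},
  {"x": 0,"y": 0,"z": 0,"ax": 0,"ay": 0,"az": 0},
  {"x": 0,"y": 0,"z": 0,"ax": 0,"ay": 0,"az": 0},
])

```text
t: 13.43
tcp_pos: [0.412, -0.2582, 0.1025]
ee_rot: [0.0, 1.0, 0.003, 0.0]
ft_force: [-0.5, 0.4, -0.4]
gripper_width: 0.0489
```

```bash
python3 look.py p4
```

```text
13.4333 [ 0.412  -0.2582  0.1025] [0.0002 1.     0.0029 0.0002] [-0.4747  0.3607 -0.4346] 0.04885658777403109
```

View pics/p4w.png

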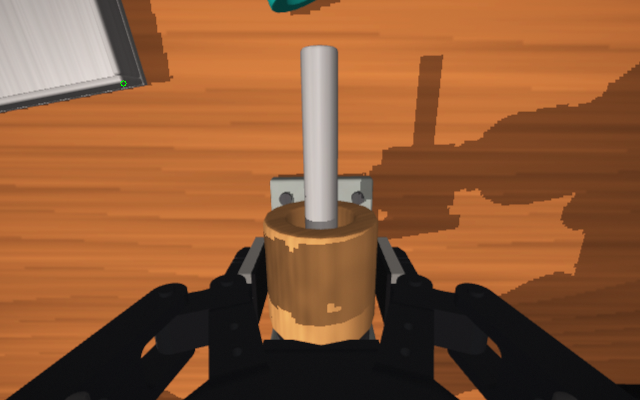

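View pics/p4s.png

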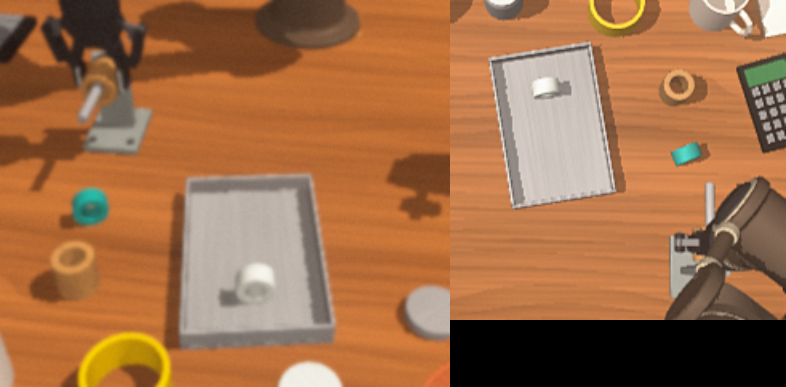

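The core is gripped (49 mm), and the bar sits free inside its bore at (320,215). The collar still rests in the tray. I slide the core off.

Emit:
apply_moves([
  {"x": 0.5,"y": 0,"z": 0,"ax": 0,"ay": 0,"az": 0},
  {"x": 1,"y": 0,"z": 0,"ax": 0,"ay": 0,"az": 0},
  {"x": 1,"y": 0,"z": 0,"ax": 0,"ay": 0,"az": 0},
  {"x": 1,"y": 0,"z": 0,"ax": 0,"ay": 0,"az": 0},
  {"x": 1,"y": 0,"z": 0,"ax": 0,"ay": 0,"az": 0},
  {"x": 0.5,"y": 0,"z": 0,"ax": 0,"ay": 0,"az": 0},
])

```text
t: 14.08
tcp_pos: [0.4642, -0.258, 0.1025]
ee_rot: [0.0, 1.0, 0.003, 0.001]
ft_force: [0.0, 0.1, 0.2]
gripper_width: 0.0488
```

Emit:
apply_moves([
  {"x": 1,"y": 0,"z": 0,"ax": 0,"ay": 0,"az": 0},
  {"x": 1,"y": 0,"z": 0,"ax": 0,"ay": 0,"az": 0},
  {"x": 1,"y": 0,"z": 0,"ax": 0,"ay": 0,"az": 0},
  {"x": 1,"y": 0,"z": 0,"ax": 0,"ay": 0,"az": 0},
  {"x": 1,"y": 0,"z": 0,"ax": 0,"ay": 0,"az": 0},
  {"x": 1,"y": 0,"z": 0,"ax": 0,"ay": 0,"az": 0},
  {"x": 1,"y": 0,"z": 0,"ax": 0,"ay": 0,"az": 0},
  {"x": 1,"y": 0,"z": 0,"ax": 0,"ay": 0,"az": 0},
  {"x": 0.5,"y": 0,"z": 0,"ax": 0,"ay": 0,"az": 0},
  {"x": 0,"y": 0,"z": 0,"ax": 0,"ay": 0,"az": 0},
])

```text
t: 14.92
tcp_pos: [0.5485, -0.2574, 0.1025]
ee_rot: [0.0, 1.0, 0.003, 0.001]
ft_force: [0.7, -0.1, -1.0]
gripper_width: 0.0485
```

```bash
python3 look.py p5
```

```text
14.9167 [ 0.5485 -0.2574  0.1025] [0.0003 1.     0.0033 0.0006] [ 0.6513 -0.1355 -0.9918] 0.04845423622280969
```

View pics/p5s.png

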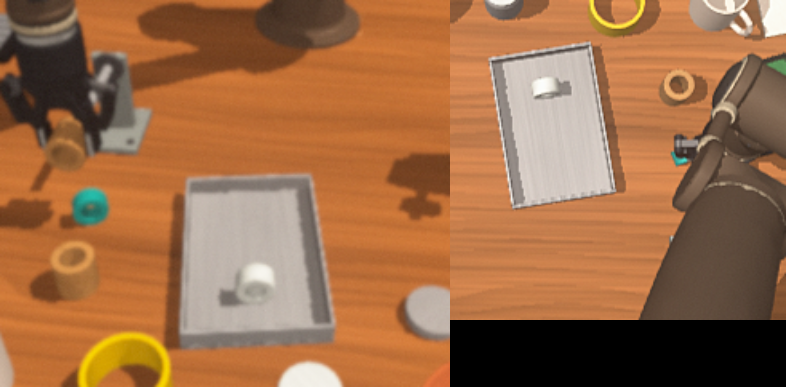

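The core is off the bar, its back edge about 2 cm past the tip. I carry it sideways over the near half of the tray.

Emit:
apply_moves([
  {"x": 0,"y": -1,"z": 0,"ax": 0,"ay": 0,"az": 0},
  {"x": 0,"y": -2.4,"z": 0,"ax": 0,"ay": 0,"az": 0},
  {"x": 0,"y": -2.5,"z": 0,"ax": 0,"ay": 0,"az": 0},
  {"x": 0,"y": -2.5,"z": 0,"ax": 0,"ay": 0,"az": 0},
  {"x": 0,"y": -2.5,"z": 0,"ax": 0,"ay": 0,"az": 0},
  {"x": 0,"y": -2.5,"z": 0,"ax": 0,"ay": 0,"az": 0},
  {"x": 0,"y": -2.5,"z": 0,"ax": 0,"ay": 0,"az": 0},
  {"x": 0,"y": -2.5,"z": 0,"ax": 0,"ay": 0,"az": 0},
  {"x": 0,"y": -2.5,"z": 0,"ax": 0,"ay": 0,"az": 0},
  {"x": 0,"y": -1.5,"z": 0,"ax": 0,"ay": 0,"az": 0},
  {"x": 0,"y": 0,"z": 0,"ax": 0,"ay": 0,"az": -4.8},
  {"x": 0,"y": 0,"z": 0,"ax": 0,"ay": 0,"az": -4.8},
  {"x": 0,"y": 0,"z": 0,"ax": 0,"ay": 0,"az": 0},
  {"x": 0,"y": 0,"z": 0,"ax": 0,"ay": 0,"az": 0},
])

```text
t: 16.23
tcp_pos: [0.545, -0.0328, 0.1023]
ee_rot: [-0.0, 0.996, 0.086, -0.0]
ft_force: [1.1, -0.0, -0.5]
gripper_width: 0.0487
```

```bash
python3 look.py p6
```

```text
16.2333 [ 0.545  -0.0328  0.1023] [-0.0001  0.9963  0.0857 -0.0002] [ 1.1061 -0.0142 -0.5225] 0.04869674276621487
```

View pics/p6w.png

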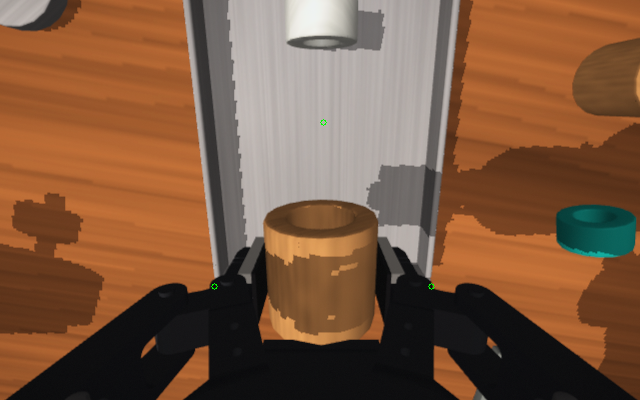

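The core hangs level over the near half of the tray, with the collar well ahead at (321,20). I lower it.

Emit:
apply_moves([
  {"x": 0,"y": 0,"z": 2,"ax": 0,"ay": 0,"az": 0},
  {"x": 0,"y": 0,"z": 2,"ax": 0,"ay": 0,"az": 0},
  {"x": 0,"y": 0,"z": 2,"ax": 0,"ay": 0,"az": 0},
  {"x": 0,"y": 0,"z": 1,"ax": 0,"ay": 0,"az": 0},
  {"x": 0,"y": 0,"z": 0.5,"ax": 0,"ay": 0,"az": 0},
  {"x": 0,"y": 0,"z": 0.3,"ax": 0,"ay": 0,"az": 0},
  {"x": 0,"y": 0,"z": 0,"ax": 0,"ay": 0,"az": 0},
  {"x": 0,"y": 0,"z": 0,"ax": 0,"ay": 0,"az": 0},
])

```text
t: 17.05
tcp_pos: [0.5465, -0.0335, 0.0251]
ee_rot: [0.0, 0.996, 0.087, 0.001]
ft_force: [0.3, 0.6, -0.9]
gripper_width: 0.0489
```

Emit:
apply_moves([
  {"x": 0,"y": 0,"z": 0.2,"ax": 0,"ay": 0,"az": 0},
  {"x": 0,"y": 0,"z": 0.2,"ax": 0,"ay": 0,"az": 0},
  {"x": 0,"y": 0,"z": 0,"ax": 0,"ay": 0,"az": 0},
])

```text
t: 17.3
tcp_pos: [0.5459, -0.0333, 0.0206]
ee_rot: [0.0, 0.996, 0.087, 0.0]
ft_force: [-0.7, 0.1, -1.0]
gripper_width: 0.0485
```

Emit:
apply_moves([
  {"x": 0,"y": 0,"z": 0.1,"ax": 0,"ay": 0,"az": 0},
  {"x": 0,"y": 0,"z": 0,"ax": 0,"ay": 0,"az": 0},
])

```text
t: 17.47
tcp_pos: [0.5456, -0.0332, 0.0193]
ee_rot: [-0.0, 0.996, 0.087, 0.0]
ft_force: [-0.6, -0.0, -0.2]
gripper_width: 0.0488
```

Emit:
apply_moves([
  {"x": 0,"y": 0,"z": 0.1,"ax": 0,"ay": 0,"az": 0},
  {"x": 0,"y": 0,"z": 0.1,"ax": 0,"ay": 0,"az": 0},
  {"x": 0,"y": 0,"z": 0,"ax": 0,"ay": 0,"az": 0},
])

```text
t: 17.72
tcp_pos: [0.5454, -0.0332, 0.017]
ee_rot: [-0.0, 0.996, 0.087, -0.0]
ft_force: [0.4, -0.3, 0.4]
gripper_width: 0.0485
```

Emit:
apply_moves([
  {"x": 0,"y": 0,"z": 0.1,"ax": 0,"ay": 0,"az": 0},
  {"x": 0,"y": 0,"z": 0,"ax": 0,"ay": 0,"az": 0},
])

```text
t: 17.88
tcp_pos: [0.5455, -0.0333, 0.0161]
ee_rot: [-0.0, 0.996, 0.087, -0.0]
ft_force: [-0.5, 0.2, -0.4]
gripper_width: 0.0489
```

Emit:
apply_moves([
  {"x": 0,"y": 0,"z": 0.1,"ax": 0,"ay": 0,"az": 0},
  {"x": 0,"y": 0,"z": 0,"ax": 0,"ay": 0,"az": 0},
])

```text
t: 18.05
tcp_pos: [0.5457, -0.0333, 0.0154]
ee_rot: [-0.0, 0.996, 0.087, -0.0]
ft_force: [-0.3, 0.5, 1.4]
gripper_width: 0.0487
```

Emit:
apply_moves([
  {"x": 0,"y": 0,"z": 0.05,"ax": 0,"ay": 0,"az": 0},
  {"x": 0,"y": 0,"z": 0,"ax": 0,"ay": 0,"az": 0},
])

```text
t: 18.22
tcp_pos: [0.5458, -0.0333, 0.0154]
ee_rot: [0.0, 0.996, 0.087, -0.0]
ft_force: [-1.8, -0.1, 4.1]
gripper_width: 0.0484
```

Emit:
apply_moves([
  {"x": 0,"y": 0,"z": 0,"ax": 0,"ay": 0,"az": 0},
  {"x": 0,"y": 0,"z": 0,"ax": 0,"ay": 0,"az": 0},
  {"x": 0,"y": 0,"z": 0,"ax": 0,"ay": 0,"az": 0},
  {"x": 0,"y": 0,"z": 0,"ax": 0,"ay": 0,"az": 0},
  {"x": 0,"y": 0,"z": 0,"ax": 0,"ay": 0,"az": 0},
  {"x": 0,"y": 0,"z": 0,"ax": 0,"ay": 0,"az": 0},
  {"x": 0,"y": 0,"z": 0,"ax": 0,"ay": 0,"az": 0},
  {"x": 0,"y": 0,"z": 0,"ax": 0,"ay": 0,"az": 0},
], jaw=80)

```text
t: 18.88
tcp_pos: [0.5456, -0.0333, 0.0147]
ee_rot: [-0.0, 0.996, 0.087, -0.0]
ft_force: [-0.3, -0.9, 0.5]
gripper_width: 0.0684
```

```bash
python3 look.py p7
```

```text
18.8833 [ 0.5456 -0.0333  0.0147] [-0.      0.9962  0.0867 -0.    ] [-0.3386 -0.8628  0.5446] 0.06841563819646158
```

View pics/p7w.png

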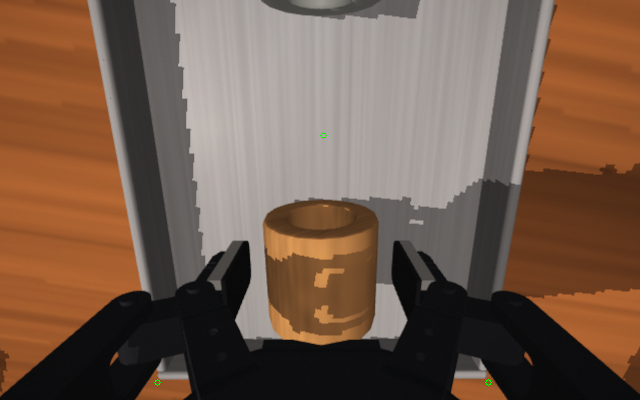

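The core is free between the pads at (321,270), and force is back to about zero. I lift clear and retreat sideways so the fixed cameras can see.

Emit:
apply_moves([
  {"x": 0,"y": 0,"z": -0.5,"ax": 0,"ay": 0,"az": 0},
  {"x": 0,"y": 0,"z": -1,"ax": 0,"ay": 0,"az": 0},
  {"x": 0,"y": 0,"z": -2,"ax": 0,"ay": 0,"az": 0},
  {"x": 0,"y": 0,"z": -3,"ax": 0,"ay": 0,"az": 0},
  {"x": 0,"y": 0,"z": -3,"ax": 0,"ay": 0,"az": 0},
  {"x": 0,"y": 0,"z": -3,"ax": 0,"ay": 0,"az": 0},
  {"x": 0,"y": 0,"z": -3,"ax": 0,"ay": 0,"az": 0},
  {"x": 0,"y": 0,"z": -3,"ax": 0,"ay": 0,"az": 0},
  {"x": -2,"y": 0,"z": 0,"ax": 0,"ay": 0,"az": 0},
  {"x": -2,"y": 0,"z": 0,"ax": 0,"ay": 0,"az": 0},
  {"x": -2,"y": 0,"z": 0,"ax": 0,"ay": 0,"az": 0},
  {"x": -2,"y": 0,"z": 0,"ax": 0,"ay": 0,"az": 0},
  {"x": -2,"y": 0,"z": 0,"ax": 0,"ay": 0,"az": 0},
  {"x": 0,"y": 0,"z": 0,"ax": 0,"ay": 0,"az": 0},
  {"x": 0,"y": 0,"z": 0,"ax": 0,"ay": 0,"az": 0},
  {"x": 0,"y": 0,"z": 0,"ax": 0,"ay": 0,"az": 0},
])

```text
t: 20.37
tcp_pos: [0.4484, -0.0507, 0.2008]
ee_rot: [0.0, 0.996, 0.087, 0.001]
ft_force: [0.1, 0.8, 0.6]
gripper_width: 0.0684
```

```bash
python3 look.py p8; python3 - <<'E'
from h import *
def tray(X):
    d=X[:2]-np.array([.604,-.0235]); a=np.radians(10); return np.array([d[0]*np.cos(a)+d[1]*np.sin(a),-d[0]*np.sin(a)+d[1]*np.cos(a)])
for c in("scene","top"):
  for n,z in(("collar",.028),("core",.03)):
    for b in r.boxes_of(n,c): print(c,n,round(b["score"],2),b["rect"],tray(onz(c,b["rect"][:2],z)))
E
```

```text
20.3667 [ 0.4484 -0.0507  0.2008] [0.0003 0.9962 0.0865 0.0014] [0.0878 0.7639 0.6026] 0.06836800055469622
scene collar 0.77 [313.1, 288.0, 24.5, 21.7] [0.0639 0.0036]
scene collar 0.67 [220.2, 247.2, 24.7, 17.9] [-0.0649 -0.204 ]
scene core 0.97 [311.9, 246.9, 18.5, 34.5] [-0.054   0.0062]
top collar 0.52 [420.0, 156.8, 19.4, 12.6] [-0.0863 -0.2125]
top collar 0.51 [332.2, 114.0, 18.0, 11.2] [ 0.0606 -0.0067]
```

View pics/p8s.png

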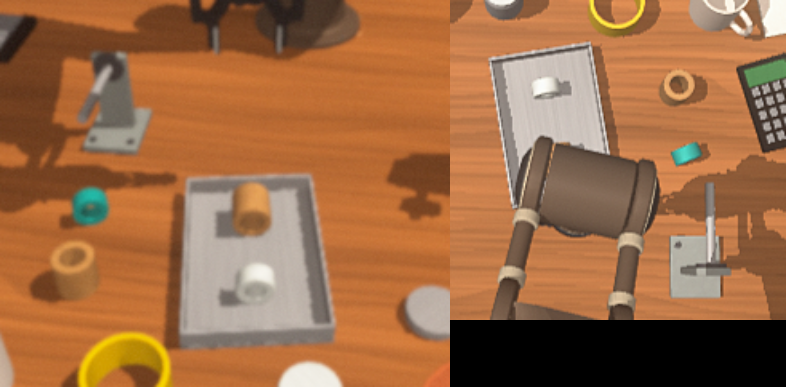

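View pics/p8w.png

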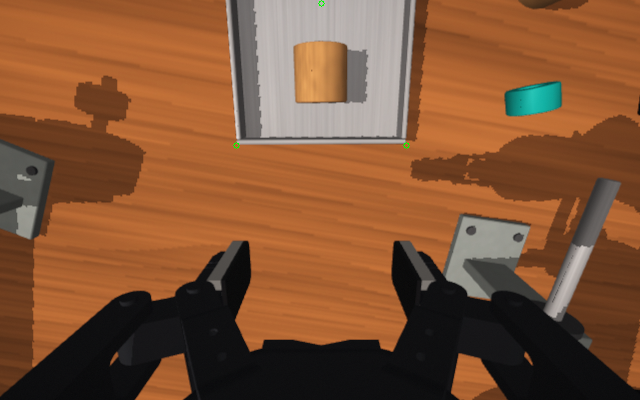

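The bar is bare, both parts lie separately on the tray floor, and the gripper is clear. I check that nothing is rolling, then hand in.

Emit:
apply_moves([
  {"x": 0,"y": 0,"z": 0,"ax": 0,"ay": 0,"az": 0},
  {"x": 0,"y": 0,"z": 0,"ax": 0,"ay": 0,"az": 0},
  {"x": 0,"y": 0,"z": 0,"ax": 0,"ay": 0,"az": 0},
  {"x": 0,"y": 0,"z": 0,"ax": 0,"ay": 0,"az": 0},
  {"x": 0,"y": 0,"z": 0,"ax": 0,"ay": 0,"az": 0},
  {"x": 0,"y": 0,"z": 0,"ax": 0,"ay": 0,"az": 0},
])

```text
t: 21.22
tcp_pos: [0.4471, -0.0505, 0.1998]
ee_rot: [-0.0, 0.996, 0.087, 0.0]
ft_force: [0.4, -0.8, 0.3]
gripper_width: 0.0683
```

```bash
python3 - <<'E'
from h import *
r.grab_frame("scene")
for n in("collar","core"): print(n,[ (b["score"],b["rect"]) for b in r.boxes_of(n,"scene")])
print(r.job_done())
E
```

```text
collar [(0.7, [312.6, 287.1, 23.6, 20.4]), (0.6, [221.9, 246.3, 18.6, 20.0])]
core [(0.88, [311.8, 247.3, 23.9, 30.1])]
the job is handed in; nothing more can be done
None
```

I slid the run-out stand's collar off the bar and set it down in the far half of the tray. Then I slid the empty core off and set it down in the near half, and let go of both. I handed the job in at about 21 s of the 64 s allowed; it reports no verdict.

- **Placing:** each part was lowered until the wrist force showed the floor, about 7 N for the collar and 4 N for the core, and only then released. The core was still on the bar when I checked the released collar.
- **Final positions:** in the tray's frame the collar is at about (0.06, 0.00) m and the core at about (−0.05, 0.01) m. They lie side by side, within the limits.
- **Last checks:** two scene pictures about 1 s apart placed both parts within 1 px, so nothing was rolling. The gripper was clear and the bar bare.
- **Disagreements:** in the last look, the scene and top cameras differed by about 1 cm on the collar's position across the tray. The top camera could not see the core because the arm hid it, so its position comes from the scene camera, and the wrist picture also shows it in the tray. The collar detector also kept reporting the turquoise ring, which I ignored.
- **Refused call:** the first move call was rejected because some row fields were left out. Nothing had moved.

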